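# Post a spent battery pack through the flap of the collection box

## Task

Push the spent battery pack along the deck and in through the hanging flap of the collection box until it drops off the sill into the box, then draw the fingers back out so that the flap swings shut by itself. The pack is only pushed with the fingers, never picked up or lifted, and the screw jar, the screwdriver and the wheel beside the box stay where they are.

Things in the scene. Friction and masses are not known exactly. Their poses are not given: they have to be found in the camera images.
- chute: Fixed grey metal collection box with an aluminium feed deck on its robot side. Origin on the table under the doorway, in the closed flap's plane; x points from the deck into the box, y left, z up (mm below in this frame). Deck: flat, top at z = 70, x = -200 to +45, 214 wide, open at its robot end. Box: outer x = 0 to 190, 182 wide, clear back and clear lid, top at z = 164.
- guide (a point): Point on the deck's middle at x = -120 mm of the chute, z = 70, where its guides begin to narrow. The inner faces of the straight side rails lie at y = +/-100 mm from x = -200 to here; from here on funnel guides converge to y = +/-66 mm at the doorway. All are 22 mm tall above the deck and 6 mm thick.
- doorway (a point): Middle of the doorway at deck level (x = 0, z = 70 mm of the chute). The doorway is 136 mm wide and 88 mm tall above the deck; its header is 12 mm deep (x = -6 to +6) and 6 mm tall, top 164 mm above the table. Upright fingers cannot pass under the header; fingers leaning some 30 to 45 degrees can reach in.
- sill (a point): Middle of the deck's inner end, x = +45 mm, z = 70 of the chute. Here the deck stops: past it the pack tips off and falls 64 mm to the box floor (6 mm above the table). It tips once its centre is past this edge, and may rest leaning on it. The room behind runs from x = 45 to 184 mm and is 170 mm wide.
- flap (a joint): Gravity flap in the doorway: plain steel sheet 130 mm wide, 83 tall, 3 thick, about 140 g, hinged along its top edge 156 mm above the table at x = 0 of the chute. 0 = hanging shut; grows to 1.45 rad as the lower edge swings into the box. Opens inward only, with about 1 N at the edge; falls shut in about a second. The flat pack under it holds it at about 1 rad.
- flap_edge (a point): Middle of the flap's lower edge, 83 mm below the hinge (73 mm above the table when shut).
- pack: Spent battery pack: black plastic block with grey bands and three brass contacts on its +x end, 90 mm (x) by 76 mm (y) by 40 mm tall, about 0.4 kg, lying flat and loose on the deck with its +x end roughly towards the flap. Origin at the centre of its underside, which is 70 mm above the table while it lies on the deck.
- pack_mid (a point): Centre of the battery pack, 20 mm above its underside.
- jar: Bystander: closed glass screw jar, 56 mm across, 75 mm tall, upright on the table to the right of the box. Origin at the centre of its underside.
- screwdriver: Bystander: yellow screwdriver lying on the table to the right of the deck. Origin under its middle.
- wheel: Bystander: black rubber cleaner wheel, 104 mm across, 32 mm tall with its axle stub, lying flat on the table to the left of the deck. Origin at the centre of its underside.
Things that resemble listed ones, but are neither listed nor needed, are in the scene too. What is shaped like the pack but green or turquoise is not meant.

How it is judged:
By the outcome, as a careful person would: the job done as asked, in the order asked, and still so for the second after the job is handed in, with the robot touching nothing.
It also fails if it takes over 42 s, if anything falls off the work surface, if the arm or the gripper's body presses on something with over 40 N, if the wrist force passes 120 N, or if a joint passes its speed limit or range.

## Robot

A 6-joint arm with a two-finger parallel gripper is mounted at the origin on the work surface. World frame = base frame: x ahead of the robot, y to its left, z up, the work surface at z = 0. Lengths are in m, angles in rad, forces in N, time in s.
With the tool pointing down it reaches from about 0.35 to 0.85 m from the base axis. Payload 8.1 kg.
Tool frame: the origin (TCP) lies between the finger pads; the fingertips stand 14 mm ahead of it and the grasp point (between the pads) lies 5 mm behind it (env.nose_length is the distance from the TCP to the fingertips, in m); z points along the fingers, y is the line along which they close (so a half turn about z gives the same grasp; the last joint's range is limited). The gripper opens to 93 mm and grips with 3 to 60 N. Pads are 15 mm wide; open, the fingers measure 128 mm over their backs; the gripper's body (75 mm by 188 mm) begins 65 mm behind the grasp point.
Start: joints at [-1.406, 0.13, 1.488, -0, 1.523, -0.085], TCP at [0.148, -0.581, 0.233] pointing down, gripper open.
Joint ranges: [-2.96, 2.96], [-0.89, 2.26], [0.02, 2.5], [-1.34, 4.48], [0, 2.73], [-2.66, 2.66]. Speed limits (rad/s): [2.39, 2.39, 2.79, 3.14, 3.14, 3.14].

## Interface

Orientations are given as a unit quaternion [x, y, z, w].
In Python, from cell import env gives the robot as it stands.
- The arm moves only by the tool servo_tool, never from a script. Its arguments are lists of equal length, an entry for each row: "jaw": the finger opening in mm, from 0 to 93; "travel": the shift along the tool's x, y, z in mm, a list of three; "angular": the turn, a rotation vector about the tool's x, y, z in degrees, a list of three. In form: {"jaw": [jaw, ...], "travel": [[tx, ty, tz], ...], "angular": [[rx, ry, rz], ...]}. A call has 1 to 12 rows; each row shifts and turns the commanded pose from where the row before left it, along the tool's axes as they then stand; what a row does not reach is not made up. A row lasts 1/10 s, in which the tool goes at most 50 mm and 8.59 degrees, less where a joint would pass 70% of its speed; a pose out of reach is approached as far as the arm can. A call with a gripper value outside its range is refused whole. The fingers move at their own pace and stop on an object; "grip_force" is the grip in N (left out, the last holds). Time passes only in rows, so rows that do not move let the fingers close. It gives the time, the measured TCP pose, the force, the opening and the grip force at its end, in the units of the state.
- env.get_state(): the state, without advancing time (a new reading comes with each control period).
- env.get_image(name): name is "side" or "top" or "wrist"; returns a dict with "img" (420x560x3 uint8, red, green, blue), "camera_matrix" (3x3 intrinsics, pixels), "distortion" ([k1, k2, p1, p2, k3] as OpenCV has them; the pictures are not rectified), "extrinsics" (4x4, takes a point from world to camera coordinates). Camera axes: x right, y up, looking along -z (the intrinsics and any distortion apply to the point x, -y, -z); pixel columns grow to the right and rows downward; lengths in m; the calibration is good to about 2 mm. A picture is of the moment at which its call begins. There is no depth.
- env.job_done(): hands the job in; it is judged then, once.
Trained networks look in a picture, given as the dict that the camera call returned (one of the last four; its "shot" number tells which), for a name from the list of things; names that differ only in an ending like _2 or _b are one class to them, and where a whole thing is asked for, a point or a joint stands for the part that bears it (a point fixed in the world has none). Each returns a list of dicts, best first, with "score" (0 to 1); they miss things now and then, are a little off and sometimes report something else, mostly with a low value. They report only what shows in the picture. A call takes as long as a camera call. They do not tell look-alikes from the thing itself.
- env.spot_in(picture, target): "location" ([x, y, z] in m, in world coordinates, good to about 4 mm: the middle of the surface that is visible of it).
- env.pinpoint(picture, target): "location" ([x, y, z] in m, in world coordinates, good to about 4 mm: a listed point, or the origin of a listed thing).
The state is a dict: "clock": time; "qpos": joint angles; "dq": joint speeds; "effort": joint torques, N m; "position": TCP position; "orientation": TCP orientation; "ft_force": force on the tool from outside, world axes, zero at the start; "torque": the same for the moment, N m; "grip_width": finger opening in m; "grip_force": force on a finger pad.
Only numpy, scipy, OpenCV 4.12 (cv2) and the standard library are available. Lean on these libraries where they do the work, as an engineer would, in place of code of your own. Each camera call takes 0.05 s, during which the arm holds its last target. There are 200 camera calls.

## Working session

There is one attempt and no reset: what is moved stays moved. The work goes in short steps, Python scripts to look and compute and a tool call to move; the robot and the scene stay as the last step left them, time stands still between calls to the robot, and variables do not carry over. Pictures are saved under pics/ and viewed, at most 10 in all, crops included, and the job is handed in when it is done.

Besides the shell and the picture viewer there is one more tool, called in YAML: its name, and indented under it one key for each argument. servo_tool: Moves the arm, as the interface text tells. Its arguments: {"type":"object","properties":{"jaw":{"type":"array","items":{"type":"number"}},"travel":{"type":"array","items":{"type":"array","items":{"type":"number"}}},"angular":{"type":"array","items":{"type":"array","items":{"type":"number"}}},"grip_force":{"type":"number"}},"required":["jaw","travel","angular"]}

```bash
mkdir -p pics; ls
python3 - <<'E'
from cell import env
import cv2,numpy as np
ims=[]
for n in ("top","side"):
    p=env.get_image(n); cv2.imwrite(f"pics/{n}1.png",p["img"][:,:,::-1])
    for t in ("pack","pack_mid","guide","doorway","sill","flap_edge","chute","jar","wheel","screwdriver"):
        print(n,t,[(np.round(r["location"],3).tolist(),round(r["score"],2)) for r in env.pinpoint(p,t)[:3]])
s=env.get_state();print(s["clock"],s["position"],s["orientation"])
E
```

```text
pics
top pack [([0.352, -0.016, -0.001], 0.9), ([0.346, -0.186, 0.002], 0.82)]
top pack_mid [([0.557, -0.085, 0.091], 0.98), ([0.346, -0.186, 0.02], 0.66), ([0.351, -0.013, 0.02], 0.57)]
top guide [([0.543, -0.092, 0.07], 0.82)]
top doorway [([0.655, -0.123, 0.07], 0.74), ([0.636, 0.106, 0.001], 0.27)]
top sill [([0.707, -0.133, 0.065], 0.78), ([0.557, -0.081, 0.067], 0.53)]
top flap_edge [([0.659, -0.126, 0.075], 0.93)]
top chute [([0.657, -0.126, 0.0], 0.91)]
top jar [([0.672, -0.308, 0.0], 0.58)]
top wheel [([0.636, 0.106, 0.004], 0.9)]
top screwdriver [([0.473, -0.308, -0.003], 0.79), ([0.703, -0.133, 0.068], 0.59)]
side pack [([0.558, -0.081, 0.067], 0.97), ([0.351, -0.016, -0.002], 0.83), ([0.344, -0.19, -0.0], 0.57)]
side pack_mid [([0.553, -0.083, 0.091], 0.78), ([0.35, -0.016, 0.023], 0.76), ([0.351, -0.186, 0.022], 0.67)]
side guide [([0.54, -0.099, 0.068], 0.67), ([0.699, -0.129, 0.068], 0.29)]
side doorway [([0.66, -0.126, 0.069], 0.75)]
side sill [([0.696, -0.133, 0.067], 0.63)]
side flap_edge [([0.656, -0.124, 0.077], 0.55)]
side chute [([0.659, -0.128, -0.0], 0.73)]
side jar [([0.671, -0.305, -0.004], 0.42)]
side wheel [([0.631, 0.107, 0.0], 0.84)]
side screwdriver [([0.468, -0.306, 0.002], 0.7)]
1.1 [ 0.14834158 -0.58137464  0.23262248] [ 9.92210781e-01  1.24570328e-01  1.46469060e-05 -1.43562871e-05]
```

View pics/top1.png

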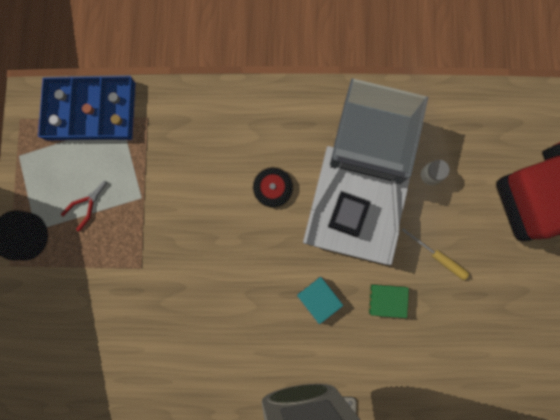

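View pics/side1.png

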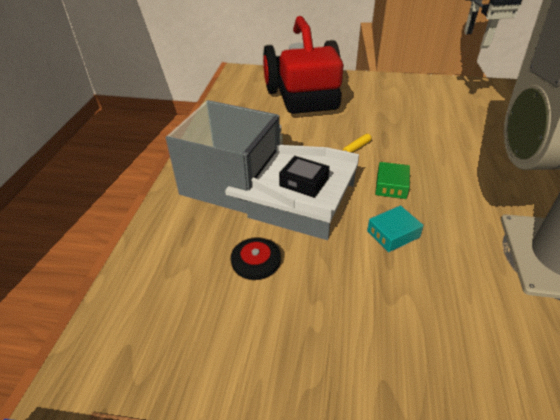

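Candidates for the pack, in the top view: black block at (350,213) on the deck, turquoise block at (320,300), green block at (389,301). I choose the black one with grey bands on the deck. Next is one close crop to check that choice and read the corners.

```bash
python3 - <<'E'
import cv2
i=cv2.imread("pics/top1.png")[70:270,295:445]
cv2.imwrite("pics/crop1.png",cv2.resize(i,None,fx=3,fy=3,interpolation=cv2.INTER_CUBIC))
E
cat > h.py <<'E'
import numpy as np,cv2
def px2w(p,uv,z):
    K=np.array(p["camera_matrix"]);E=np.array(p["extrinsics"])
    n=cv2.undistortPoints(np.array(uv,float).reshape(-1,1,2),K,np.array(p["distortion"])).reshape(-1,2)
    d=np.c_[n[:,0],-n[:,1],-np.ones(len(n))]@E[:3,:3]   # R^T d
    c=-E[:3,:3].T@E[:3,3]
    return c+d*((z-c[2])/d[:,2])[:,None]
O=np.array([0.658,-0.126]);YAW=np.radians(-12.5)
def chute(w):
    c,s=np.cos(YAW),np.sin(YAW);return (np.array(w)[...,:2]-O)@np.array([[c,-s],[s,c]])*1000
E
```

```text
(no output)
```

View pics/crop1.png

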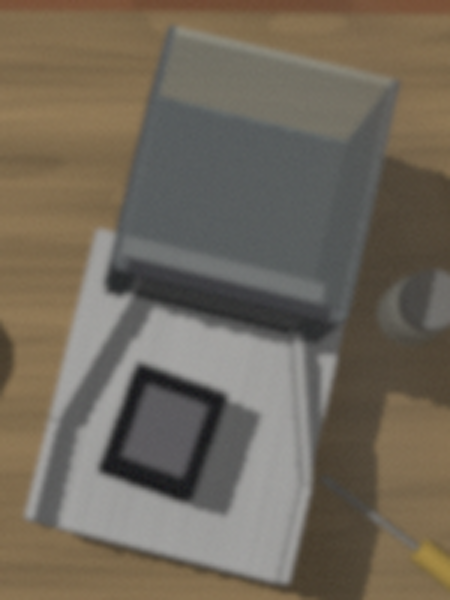

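The crop shows the black pack with grey top. Its top corners are at about (143,366), (227,393), (187,500) and (100,470), and the deck's rear edge runs from (25,518) to (290,583).

Run:
```python
from cell import env
from h import *
p=env.get_image("top")
f=lambda a,z:px2w(p,np.array(a)/3+[295,70],z)
k=f([(143,366),(227,393),(187,500),(100,470)],.11)
d=f([(25,518),(290,583)],.07); b=f([(173,28),(397,82)],.164)
print("pack",k.mean(0),chute(k).round(),np.linalg.norm(np.diff(k,axis=0),axis=1))
a=lambda v:np.degrees(np.arctan2(v[1],v[0]))
print("pack yaw",a(k[0]-k[3]),a(k[1]-k[2]),a(k[0]-k[1])-90,a(k[3]-k[2])-90)
print("deck",d,chute(d),a(d[0]-d[1])-90,"box",chute(b),a(b[0]-b[1])-90)
```

```text
pack [ 0.55564373 -0.08243717  0.11      ] [[ -62.   48.]
 [ -69.  -21.]
 [-157.   -8.]
 [-149.   63.]] [0.0686448  0.08945842 0.07109491]
pack yaw -22.24356002403494 -20.61936864958117 -17.597108477665316 -18.645693314133453
deck [[ 0.48957642  0.02498244  0.07      ]
 [ 0.43951493 -0.18681996  0.07      ]] [[-197.10984948  110.95002157]
 [-200.14225813 -106.66710597]] -13.29834237028561 box [[189.49052052  84.0189408 ]
 [186.02163803 -91.50432081]] -13.632194415254418
```

```bash
cat >> h.py <<'E'
from scipy.spatial.transform import Rotation as R
YAW=np.radians(-13.3)
def pose(yaw,lean):
    y,l=np.radians([yaw,lean]);u=np.array([np.cos(y),np.sin(y),0]);k=np.array([0,0,1.])
    X=u*np.cos(l)+k*np.sin(l);Z=u*np.sin(l)-k*np.cos(l);return R.from_matrix(np.c_[X,np.cross(Z,X),Z])
def plan(p0,r0,p1,r1,n):
    w=(r0.inv()*r1).as_rotvec()/n; S=sum(R.from_rotvec(w*k).as_matrix() for k in range(n))
    t=np.linalg.solve(S,r0.inv().apply(np.array(p1)-p0))
    print(n,"travel",(t*1000).round(1).tolist(),"ang",np.degrees(w).round(2).tolist())
def world(cx,cy,z):
    c,s=np.cos(YAW),np.sin(YAW);cx/=1e3;cy/=1e3
    return np.array([O[0]+c*cx-s*cy,O[1]+s*cx+c*cy,z])
def now():
    from cell import env
    s=env.get_state();r=R.from_quat(s["orientation"]);X,Z=r.as_matrix()[:,0],r.as_matrix()[:,2]
    print(round(s["clock"],2),"pos",s["position"].round(4),"chute",chute(s["position"]).round(1),"yaw",np.degrees(np.arctan2(Z[1],Z[0])).round(1),"lean",np.degrees(np.arccos(-Z[2])).round(1),"f",np.round(s["ft_force"],1),"q",np.round(s["qpos"],2))
    return np.array(s["position"]),r
E
python3 - <<'E'
from h import *
p,r=now()
m=np.array([.471,-.052,.19])
plan(p,r,m,pose(-20,30),24)
E
```

```text
1.15 pos [ 0.1484 -0.5814  0.2326] chute [-391.2 -560.4] yaw 69.7 lean 0.0 f [ 0.6 -0.4  0.2] q [-1.41  0.13  1.49  0.    1.52 -0.09]
24 travel [12.2, -23.0, 4.4] ang [-0.37, 1.21, 1.4]
```

servo_tool:
  jaw: [30, 30, 30, 30, 30, 30, 30, 30, 30, 30, 30, 30]
  travel:
    - [12.2, -23, 4.4]
    - [12.2, -23, 4.4]
    - [12.2, -23, 4.4]
    - [12.2, -23, 4.4]
    - [12.2, -23, 4.4]
    - [12.2, -23, 4.4]
    - [12.2, -23, 4.4]
    - [12.2, -23, 4.4]
    - [12.2, -23, 4.4]
    - [12.2, -23, 4.4]
    - [12.2, -23, 4.4]
    - [12.2, -23, 4.4]
  angular:
    - [-0.37, 1.21, 1.4]
    - [-0.37, 1.21, 1.4]
    - [-0.37, 1.21, 1.4]
    - [-0.37, 1.21, 1.4]
    - [-0.37, 1.21, 1.4]
    - [-0.37, 1.21, 1.4]
    - [-0.37, 1.21, 1.4]
    - [-0.37, 1.21, 1.4]
    - [-0.37, 1.21, 1.4]
    - [-0.37, 1.21, 1.4]
    - [-0.37, 1.21, 1.4]
    - [-0.37, 1.21, 1.4]

```text
clock: 2.35
position: [0.2674, -0.2914, 0.1909]
orientation: [0.991, -0.023, 0.13, 0.023]
ft_force: [0.2, 0.5, -0.3]
grip_width: 0.0299
grip_force: 0.0
```

servo_tool:
  jaw: [30, 30, 30, 30, 30, 30, 30, 30, 30, 30, 30, 30]
  travel:
    - [12.2, -23, 4.4]
    - [12.2, -23, 4.4]
    - [12.2, -23, 4.4]
    - [12.2, -23, 4.4]
    - [12.2, -23, 4.4]
    - [12.2, -23, 4.4]
    - [12.2, -23, 4.4]
    - [12.2, -23, 4.4]
    - [12.2, -23, 4.4]
    - [12.2, -23, 4.4]
    - [12.2, -23, 4.4]
    - [12.2, -23, 4.4]
  angular:
    - [-0.37, 1.21, 1.4]
    - [-0.37, 1.21, 1.4]
    - [-0.37, 1.21, 1.4]
    - [-0.37, 1.21, 1.4]
    - [-0.37, 1.21, 1.4]
    - [-0.37, 1.21, 1.4]
    - [-0.37, 1.21, 1.4]
    - [-0.37, 1.21, 1.4]
    - [-0.37, 1.21, 1.4]
    - [-0.37, 1.21, 1.4]
    - [-0.37, 1.21, 1.4]
    - [-0.37, 1.21, 1.4]

```text
clock: 3.55
position: [0.4812, -0.0567, 0.1887]
orientation: [0.952, -0.169, 0.25, 0.042]
ft_force: [0.3, -0.6, 0.1]
grip_width: 0.03
grip_force: 0.0
```

Run:
```python
from h import *
p,r=now()
plan(p,r,[.471,-.052,.093],pose(-20,30),8)
```

```text
3.55 pos [ 0.4812 -0.0567  0.1887] chute [-188.    26.7] yaw -19.5 lean 29.4 f [ 0.3 -0.6  0.1] q [-0.16 -0.71  2.34 -0.11  1.01  1.8 ]
8 travel [-7.1, -0.1, 9.7] ang [-0.03, 0.07, -0.02]
```

servo_tool:
  jaw: [30, 30, 30, 30, 30, 30, 30, 30, 30, 30]
  travel:
    - [-7.1, 0, 9.7]
    - [-7.1, 0, 9.7]
    - [-7.1, 0, 9.7]
    - [-7.1, 0, 9.7]
    - [-7.1, 0, 9.7]
    - [-7.1, 0, 9.7]
    - [-7.1, 0, 9.7]
    - [-7.1, 0, 9.7]
    - [0, 0, 0]
    - [0, 0, 0]
  angular:
    - [0, 0, 0]
    - [0, 0, 0]
    - [0, 0, 0]
    - [0, 0, 0]
    - [0, 0, 0]
    - [0, 0, 0]
    - [0, 0, 0]
    - [0, 0, 0]
    - [0, 0, 0]
    - [0, 0, 0]

```text
clock: 4.55
position: [0.4695, -0.0534, 0.0924]
orientation: [0.953, -0.168, 0.249, 0.042]
ft_force: [0.2, 0.4, -0.3]
grip_width: 0.0298
grip_force: 0.0
```

Run:
```python
from h import *
from cell import env
p,r=now()
q=env.get_image("wrist"); cv2.imwrite("pics/w1.png",q["img"][:,:,::-1])
for n in("top","side"):
    k=env.get_image(n); print(n,[(chute(a["location"]).round(),np.round(a["location"],3),a["score"]) for a in env.pinpoint(k,"pack_mid")])
```

```text
4.55 pos [ 0.4695 -0.0534  0.0924] chute [-200.1   27.2] yaw -19.5 lean 29.3 f [ 0.2  0.4 -0.3] q [-0.15 -0.64  2.48 -0.13  0.81  1.83]
top [(array([-290., -132.]), array([ 0.346, -0.188,  0.023]), 0.95), (array([-104.,   16.]), array([ 0.561, -0.087,  0.092]), 0.74)]
side [(array([-287., -130.]), array([ 0.349, -0.186,  0.021]), 0.98), (array([-325.,   34.]), array([ 0.35 , -0.018,  0.023]), 0.86), (array([-110.,   19.]), array([ 0.556, -0.083,  0.088]), 0.82), (array([-143., -219.]), array([ 0.469, -0.306,  0.004]), 0.61)]
```

View pics/w1.png

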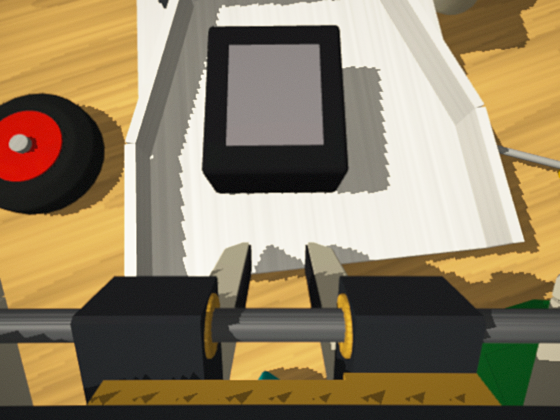

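Wrist view: the pack is squarely ahead, centred at column 275, with the fingers at columns 235–325 and row 245. I push now, steering slightly right and aligning to the chute.

Run:
```python
from h import *
p,r=now()
a=world(-170,24,.093); ra=pose(-19.5,32)
plan(p,r,a,ra,5)
plan(a,ra,world(-112,7,.093),pose(-13.3,38),12)
```

```text
4.8 pos [ 0.4702 -0.0536  0.0936] chute [-199.4   27.3] yaw -19.5 lean 29.4 f [ 0.6 -0.3 -0. ] q [-0.15 -0.64  2.47 -0.13  0.81  1.83]
5 travel [5.0, -0.0, 3.1] ang [0.0, 0.52, -0.11]
12 travel [4.0, 1.1, 2.8] ang [0.3, 0.5, -0.42]
```

servo_tool:
  jaw: [30, 30, 30, 30, 30]
  travel:
    - [5, 0, 3.1]
    - [5, 0, 3.1]
    - [5, 0, 3.1]
    - [5, 0, 3.1]
    - [5, 0, 3.1]
  angular:
    - [0, 0.5, -0.1]
    - [0, 0.5, -0.1]
    - [0, 0.5, -0.1]
    - [0, 0.5, -0.1]
    - [0, 0.5, -0.1]

```text
clock: 5.3
position: [0.4978, -0.0637, 0.0919]
orientation: [0.948, -0.163, 0.27, 0.047]
ft_force: [0.3, 0.8, -0.1]
grip_width: 0.0301
grip_force: 0.0
```

servo_tool:
  jaw: [30, 30, 30, 30, 30, 30, 30, 30, 30, 30, 30, 30]
  travel:
    - [4, 1.1, 2.8]
    - [4, 1.1, 2.8]
    - [4, 1.1, 2.8]
    - [4, 1.1, 2.8]
    - [4, 1.1, 2.8]
    - [4, 1.1, 2.8]
    - [4, 1.1, 2.8]
    - [4, 1.1, 2.8]
    - [4, 1.1, 2.8]
    - [4, 1.1, 2.8]
    - [4, 1.1, 2.8]
    - [4, 1.1, 2.8]
  angular:
    - [0.3, 0.5, -0.4]
    - [0.3, 0.5, -0.4]
    - [0.3, 0.5, -0.4]
    - [0.3, 0.5, -0.4]
    - [0.3, 0.5, -0.4]
    - [0.3, 0.5, -0.4]
    - [0.3, 0.5, -0.4]
    - [0.3, 0.5, -0.4]
    - [0.3, 0.5, -0.4]
    - [0.3, 0.5, -0.4]
    - [0.3, 0.5, -0.4]
    - [0.3, 0.5, -0.4]

```text
clock: 6.5
position: [0.5493, -0.0932, 0.0907]
orientation: [0.939, -0.112, 0.322, 0.036]
ft_force: [-2.0, 0.5, -0.8]
grip_width: 0.0299
grip_force: 0.9
```

Run:
```python
from h import *
from cell import env
p,r=now()
q=env.get_image("wrist"); cv2.imwrite("pics/w2.png",q["img"][:,:,::-1])
for n in("top","side"):
    k=env.get_image(n); print(n,[(chute(a["location"]).round(),np.round(a["location"],3),a["score"]) for a in env.pinpoint(k,"pack_mid")])
```

```text
6.5 pos [ 0.5493 -0.0932  0.0907] chute [-113.3    6.9] yaw -13.2 lean 37.8 f [-2.   0.5 -0.8] q [-0.28 -0.42  2.4   0.06  0.5   1.48]
top [(array([-324.,   39.]), array([ 0.351, -0.013,  0.021]), 0.72), (array([-288., -134.]), array([ 0.347, -0.191,  0.019]), 0.66), (array([-46.,   5.]), array([ 0.614, -0.111,  0.088]), 0.57), (array([-74., 219.]), array([0.636, 0.104, 0.003]), 0.48)]
side [(array([-50.,   8.]), array([ 0.612, -0.107,  0.09 ]), 0.79), (array([-285., -131.]), array([ 0.351, -0.188,  0.02 ]), 0.72), (array([-330.,   33.]), array([ 0.344, -0.018,  0.025]), 0.71)]
```

View pics/w2.png

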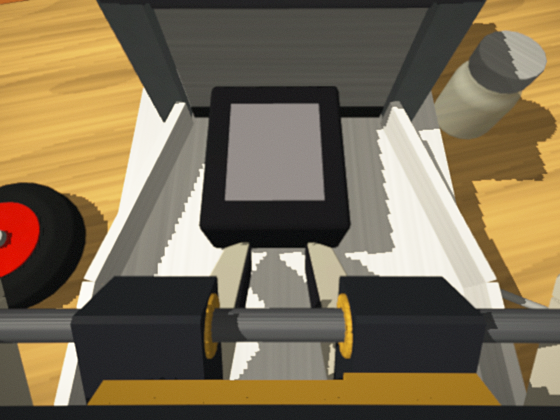

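Wrist view: the pack is aligned with the chute and centred between the funnel guides (columns 200–350), with the fingers flush on its rear. I continue into the flap.

Run:
```python
from h import *
p,r=now()
a=world(-45,4,.092); ra=pose(-13.3,43)
plan(p,r,a,ra,12)
plan(a,ra,world(4,2,.092),pose(-13.3,44),4)
```

```text
6.75 pos [ 0.5497 -0.0932  0.0917] chute [-113.    7.] yaw -13.3 lean 37.8 f [ 0.2  0.3 -0.8] q [-0.28 -0.43  2.4   0.06  0.5   1.49]
12 travel [4.3, 0.2, 3.6] ang [0.0, 0.43, -0.03]
4 travel [8.9, 0.5, 8.4] ang [-0.0, 0.25, 0.0]
```

servo_tool:
  jaw: [30, 30, 30, 30, 30, 30, 30, 30, 30, 30, 30, 30]
  travel:
    - [4.3, 0.2, 3.6]
    - [4.3, 0.2, 3.6]
    - [4.3, 0.2, 3.6]
    - [4.3, 0.2, 3.6]
    - [4.3, 0.2, 3.6]
    - [4.3, 0.2, 3.6]
    - [4.3, 0.2, 3.6]
    - [4.3, 0.2, 3.6]
    - [4.3, 0.2, 3.6]
    - [4.3, 0.2, 3.6]
    - [4.3, 0.2, 3.6]
    - [4.3, 0.2, 3.6]
  angular:
    - [0, 0.4, 0]
    - [0, 0.4, 0]
    - [0, 0.4, 0]
    - [0, 0.4, 0]
    - [0, 0.4, 0]
    - [0, 0.4, 0]
    - [0, 0.4, 0]
    - [0, 0.4, 0]
    - [0, 0.4, 0]
    - [0, 0.4, 0]
    - [0, 0.4, 0]
    - [0, 0.4, 0]

```text
clock: 7.95
position: [0.6144, -0.1111, 0.091]
orientation: [0.925, -0.111, 0.361, 0.041]
ft_force: [-2.3, 1.0, -1.0]
grip_width: 0.0299
grip_force: 1.3
```

Run:
```python
from h import *
from cell import env
p,r=now()
q=env.get_image("wrist"); cv2.imwrite("pics/w3.png",q["img"][:,:,::-1])
plan(p,r,world(4,3,.092),pose(-13.3,44),4)
```

```text
7.95 pos [ 0.6144 -0.1111  0.091 ] chute [-45.9   4.4] yaw -13.3 lean 42.6 f [-2.3  1.  -1. ] q [-0.28 -0.22  2.29  0.1   0.33  1.45]
4 travel [9.3, 0.3, 8.3] ang [0.0, 0.35, -0.08]
```

View pics/w3.png

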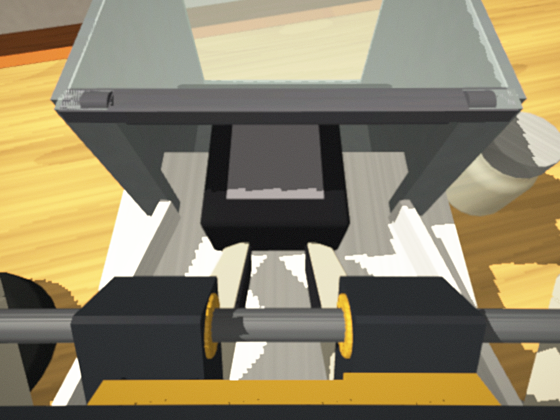

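Wrist view: the front half of the pack is under the header (header at row 105), the flap is open, and the pack is centred at column 275. Now the last push over the sill.

servo_tool:
  jaw: [30, 30, 30, 30, 30, 30]
  travel:
    - [7, 0.3, 6.3]
    - [10, 0.3, 9]
    - [10, 0.3, 9]
    - [10, 0.3, 9]
    - [0, 0, 0]
    - [0, 0, 0]
  angular:
    - [0, 0.4, 0]
    - [0, 0.4, 0]
    - [0, 0.4, 0]
    - [0, 0.3, 0]
    - [0, 0, 0]
    - [0, 0, 0]

```text
clock: 8.6
position: [0.6627, -0.1241, 0.093]
orientation: [0.92, -0.11, 0.373, 0.043]
ft_force: [-6.2, 1.1, -0.2]
grip_width: 0.0299
grip_force: 4.2
```

Run:
```python
from h import *
from cell import env
p,r=now()
a=env.get_image("wrist")["img"];b=env.get_image("top")
print([(chute(a["location"]).round(),np.round(a["location"],3),a["score"]) for a in env.pinpoint(b,"pack_mid")])
c=cv2.resize(b["img"][60:270,290:440],(400,560))[:420]
cv2.imwrite("pics/w4.png",cv2.resize(np.hstack([a,c]),None,fx=.83,fy=.83)[:,:,::-1])
```

```text
8.6 pos [ 0.6627 -0.1241  0.093 ] chute [4.2 3. ] yaw -13.3 lean 44.1 f [-6.2  1.1 -0.2] q [-0.28 -0.08  2.18  0.12  0.27  1.43]
[(array([-328.,   37.]), array([ 0.348, -0.014,  0.022]), 0.87), (array([-287., -132.]), array([ 0.348, -0.188,  0.022]), 0.65), (array([46.,  2.]), array([ 0.704, -0.134,  0.068]), 0.23)]
```

View pics/w4.png

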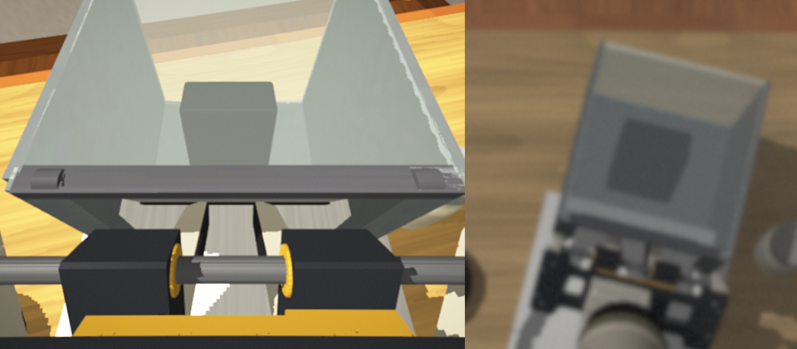

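Wrist view: through the lid the pack shows past the sill at (228,125), steep, and the fingers are under the header. There are still 6 N on the fingers, so I let it settle briefly and recheck.

servo_tool:
  jaw: [30, 30, 30, 30]
  travel:
    - [0, 0, 0]
    - [0, 0, 0]
    - [0, 0, 0]
    - [0, 0, 0]
  angular:
    - [0, 0, 0]
    - [0, 0, 0]
    - [0, 0, 0]
    - [0, 0, 0]

```text
clock: 9.15
position: [0.6624, -0.1239, 0.0927]
orientation: [0.92, -0.11, 0.373, 0.043]
ft_force: [0.2, -0.6, -0.6]
grip_width: 0.0299
grip_force: 0.1
```

Run:
```python
from h import *
from cell import env
p,r=now()
a=env.get_image("wrist")["img"][:240];b=env.get_image("top")["img"][70:190,320:440];c=env.get_image("side")["img"][80:230,150:370]
f=lambda i,h:cv2.resize(i,(int(i.shape[1]*h/i.shape[0]),h),interpolation=cv2.INTER_CUBIC)
x=np.zeros((590,790,3),np.uint8);x[:240,:560]=a
b=f(b,340);c=f(c,300);x[245:585,:340]=b;x[245:545,345:345+c.shape[1]]=c
cv2.imwrite("pics/w5.png",x[:,:,::-1])
```

```text
9.15 pos [ 0.6624 -0.1239  0.0927] chute [3.8 3. ] yaw -13.3 lean 44.1 f [ 0.2 -0.6 -0.6] q [-0.28 -0.08  2.18  0.12  0.27  1.43]
```

View pics/w5.png

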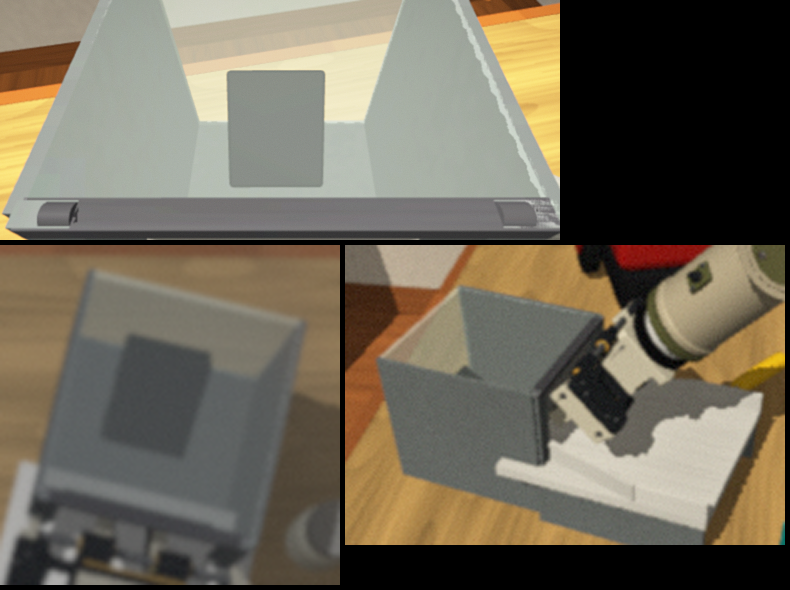

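The pack lies free in the box (wrist view (276,128), top view (160,395)) and the force is zero. I draw the fingers straight back.

servo_tool:
  jaw: [30, 30, 30, 30, 30, 30, 30, 30, 30, 30, 30, 30]
  travel:
    - [-4, 0, -4]
    - [-6, 0, -5.8]
    - [-6, 0, -5.8]
    - [-6, 0, -5.8]
    - [-6, 0, -5.8]
    - [-6, 0, -5.8]
    - [-6, 0, -5.8]
    - [-6, 0, -5.8]
    - [-6, 0, -5.8]
    - [-6, 0, -5.8]
    - [-6, 0, -5.8]
    - [-6, 0, -5.8]
  angular:
    - [0, 0, 0]
    - [0, 0, 0]
    - [0, 0, 0]
    - [0, 0, 0]
    - [0, 0, 0]
    - [0, 0, 0]
    - [0, 0, 0]
    - [0, 0, 0]
    - [0, 0, 0]
    - [0, 0, 0]
    - [0, 0, 0]
    - [0, 0, 0]

```text
clock: 10.5
position: [0.5671, -0.101, 0.0926]
orientation: [0.92, -0.11, 0.373, 0.043]
ft_force: [0.4, 0.1, 0.1]
grip_width: 0.0301
grip_force: 0.0
```

servo_tool:
  jaw: [30, 30, 30, 30, 30, 30, 30, 30, 30, 30, 30, 30]
  travel:
    - [0, 0, -10]
    - [0, 0, -10]
    - [0, 0, -10]
    - [0, 0, -10]
    - [0, 0, -10]
    - [0, 0, -10]
    - [0, 0, -10]
    - [0, 0, 0]
    - [0, 0, 0]
    - [0, 0, 0]
    - [0, 0, 0]
    - [0, 0, 0]
  angular:
    - [0, -2, 0]
    - [0, -2, 0]
    - [0, -2, 0]
    - [0, -2, 0]
    - [0, -2, 0]
    - [0, -2, 0]
    - [0, -2, 0]
    - [0, 0, 0]
    - [0, 0, 0]
    - [0, 0, 0]
    - [0, 0, 0]
    - [0, 0, 0]

```text
clock: 11.7
position: [0.5253, -0.0911, 0.1467]
orientation: [0.959, -0.114, 0.258, 0.029]
ft_force: [0.6, 0.6, -0.5]
grip_width: 0.0297
grip_force: 0.0
```

Run:
```python
from h import *
from cell import env
p,r=now()
a=env.get_image("wrist")["img"];T=env.get_image("top")
for t in("flap_edge","jar","wheel","screwdriver"):print(t,[(np.round(k["location"],3),k["score"]) for k in env.pinpoint(T,t)[:2]])
c=T["img"][60:270,260:480]
x=np.zeros((420,790,3),np.uint8);x[:,:560]=a;x[:220,560:]=cv2.resize(c,(230,220))
cv2.imwrite("pics/w6.png",x[:,:,::-1])
```

```text
11.7 pos [ 0.5253 -0.0911  0.1467] chute [-137.1    3.5] yaw -13.2 lean 30.1 f [ 0.6  0.6 -0.5] q [-0.29 -0.51  2.3   0.04  0.83  1.5 ]
flap_edge [(array([ 0.658, -0.127,  0.078]), 0.87), (array([ 0.657, -0.126, -0.002]), 0.47)]
jar [(array([ 0.672, -0.307, -0.002]), 0.57)]
wheel [(array([ 0.636,  0.106, -0.   ]), 0.63)]
screwdriver [(array([ 0.472, -0.307,  0.   ]), 0.89)]
```

View pics/w6.png

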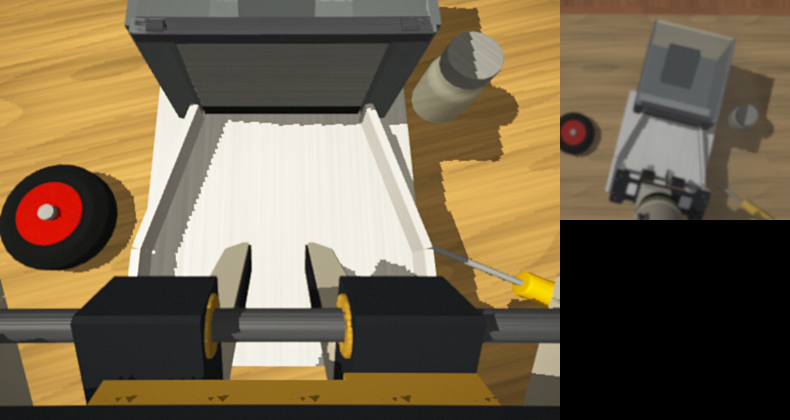

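The flap hangs shut (wrist view (280,75)), the deck is empty, the pack is in the box, and the jar, wheel and screwdriver have not moved. Handing in.

```bash
python3 -c "
from cell import env
print(env.job_done())"
```

```text
the job is handed in; nothing more can be done
None
```

The pack was pushed through the flap and dropped off the sill into the box, the fingers are out, the flap hangs shut, and the jar, screwdriver and wheel have not moved; I handed the job in at about 12 s, and no verdict came back.

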